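# Fetch the check weight from behind the reagents

### The job

The small steel check weight stands at the back of the white storage tray, hemmed in by two bottles and a conical flask. Stand all three upright in the steel side tray, then set the weight upright in the middle of the balance's round pan, and only then put the bottles and the flask back upright, each on the very pad where it stood at the start. Do not knock any of them over and leave the loose rubber stopper and the little jar where they are.

Things in the scene. Friction and masses are not known exactly. Their poses are not given: they have to be found in the camera images.
- weight: steel check weight, 200 g: a cylinder 32 mm across and 34 mm high with a narrow neck and a small knob (22 mm across) on top, 52 mm high in all. Origin at the centre of its underside, z up. It starts on the small pad of the storage tray, between the left and right pads; the bottles' tops around it leave no room for a gripper until they are moved.
- round_bottle: round brown reagent bottle with a paper label, body 54 mm across up to 76 mm, shoulder up to 88 mm, neck 28 mm across, black round cap 36 mm across from 97 to 123 mm above its underside; about 0.28 kg. Origin at the centre of its underside, z up. Grip it by the cap.
- square_bottle: white plastic bottle of square section 50 x 50 mm up to 82 mm, stepped in to 36 x 36 mm up to 88 mm, black round cap 36 mm across from 97 to 123 mm above its underside; about 0.26 kg. Origin at the centre of its underside, z up. Grip it by the cap.
- flask: white conical (Erlenmeyer) flask, foot 60 mm across, tapering to a straight neck 30 mm across from 78 to 120 mm above its underside, cork on top up to 133 mm; about 0.22 kg. Origin at the centre of its underside, z up. Grip it by the neck.
- storage_tray: fixed white tray, 150 (x) x 200 (y) mm, rim 14 mm high, walls 4 mm, inner floor 5 mm above the table. Origin on the table under its centre, z up, x roughly away from the robot. Flush dark rubber pads: three of 68 mm at (x, y) = (-27, 0), (25, 52), (25, -52) mm, on which the bottles and the flask stand centred in varying order, and a 44 mm one at (25, 0) for the weight.
- side_tray: low empty steel tray, fixed, 250 mm (its x) by 120 mm (its y), rim 14 mm high, walls 4 mm, inner floor 5 mm above the table; to the left or the right of the storage tray. Origin under its centre on the table, z up. Room for the three side by side along its x, about 75 mm apart.
- balance: white laboratory balance, fixed, about 205 x 170 mm, 54 mm high, with a round steel pan 120 mm across whose top is 65 mm above the table; a thin ring 60 mm across marks the pan's middle. Origin on the table straight under the centre of the pan, z up; display towards its -x. On the other side of the storage tray from the side tray. The pan does not give.
- stopper: bystander: loose black rubber stopper 30 mm across, 26 mm high, standing in the front left corner of the storage tray. Origin at the centre of its underside. Leave it.
- jar: bystander: small jar with a white lid, 44 mm across, 50 mm high, between the robot and the storage tray. Origin at the centre of its underside. Leave it.
Not all that is in view belongs to the job. What is shaped like the square_bottle but pink is not meant. Leave any yellow look-alike of the round_bottle alone.

How it is judged (in metres and radians):
On the way, in this order (a step that is already met when the one before it is completed fails the run):
1. both bottles and the flask stand upright in the side tray, the weight still in its place (x of round_bottle in the frame of side_tray between -0.105 and 0.105 m and y of round_bottle in the frame of side_tray between -0.045 and 0.045 m and z of each of round_bottle, square_bottle, flask in the frame of side_tray below 0.012 m and angle between each of round_bottle, square_bottle, flask's own z axis and vertical below 0.1 rad and x of square_bottle in the frame of side_tray between -0.105 and 0.105 m and y of square_bottle in the frame of side_tray between -0.045 and 0.045 m and x of flask in the frame of side_tray between -0.105 and 0.105 m and y of flask in the frame of side_tray between -0.045 and 0.045 m and distance of weight from where it was at the start of the episode below 0.03 m), for 0.2 s.
2. the weight stands in the middle of the pan while the other three are still in the side tray (horizontal distance between weight and balance below 0.015 m and z of weight in the frame of balance between 0.058 and 0.072 m and angle between each of weight, round_bottle, square_bottle, flask's own z axis and vertical below 0.1 rad and linear speed of weight below 0.02 m/s and x of round_bottle in the frame of side_tray between -0.105 and 0.105 m and y of round_bottle in the frame of side_tray between -0.045 and 0.045 m and z of each of round_bottle, square_bottle, flask in the frame of side_tray below 0.012 m and x of square_bottle in the frame of side_tray between -0.105 and 0.105 m and y of square_bottle in the frame of side_tray between -0.045 and 0.045 m and x of flask in the frame of side_tray between -0.105 and 0.105 m and y of flask in the frame of side_tray between -0.045 and 0.045 m), for 0.3 s.
At the end, for the whole second after the job is handed in: The weight stands upright at rest on the balance pan, within 15 mm of its centre; both bottles and the flask stand upright at rest in the storage tray, each within 15 mm of where it stood at the start (horizontal distance between weight and balance below 0.015 m and z of weight in the frame of balance between 0.058 and 0.072 m and angle between each of weight, round_bottle, square_bottle, flask's own z axis and vertical below 0.1 rad and linear speed of each of weight, round_bottle, square_bottle, flask below 0.02 m/s and distance of each of round_bottle, square_bottle, flask from where it was at the start of the episode below 0.015 m); the robot touches nothing.
It fails at once if a bottle, the flask or the weight is knocked over (angle between any of round_bottle, square_bottle, flask, weight's own z axis and vertical above 0.7 rad).
It fails at once if the stopper or the jar is shifted by more than 30 mm (distance of any of stopper, jar from where it was at the start of the episode above 0.03 m).
It also fails if it takes over 138 s, if anything falls off the work surface, if the arm or the gripper's body presses on something with over 40 N, if the wrist force passes 120 N, or if a joint passes its speed limit or range.

### The arm

A 6-joint arm with a two-finger parallel gripper is mounted at the origin on the work surface. World frame = base frame: x ahead of the robot, y to its left, z up, the work surface at z = 0. Lengths are in mm, angles in rad, forces in N, time in s.
With the tool pointing down it reaches from about 400 to 925 mm from the base axis. Payload 12.5 kg.
Tool frame: the origin (TCP) lies at the very end of the fingers, on their centre line; the grasp point (between the pads) lies 19 mm behind it; z points along the fingers, y is the direction in which the jaws open and shut (so a half turn about z gives the same grasp; the last joint's range is limited). The gripper opens to 95 mm and grips with 3 to 60 N. Pads are 20 mm wide; open, the fingers measure 119 mm over their backs; the gripper's body (75 mm by 180 mm) begins 59 mm behind the grasp point.
Start: joints at [1.109, 0.491, 1.559, -0, 1.092, -0.106], TCP at [217.697, 585.879, 214.661] pointing down, gripper open.
Joint ranges: [-3.1, 3.1], [-0.84, 2.19], [0.05, 2.79], [-1.13, 4.28], [0.06, 2.93], [-2.69, 2.69]. Speed limits (rad/s): [2.22, 2.22, 2.79, 3.14, 3.14, 3.14].

### API

Orientations are given as [roll, pitch, yaw] about the fixed x, y, z axes, in that order (R = Rz(yaw) Ry(pitch) Rx(roll)).
In Python, from cell import env gives the robot as it stands.
- The arm moves only by the shell command python3 -m pendant 'ROWS'. ROWS is JSON, a list that holds one entry, the list of rows, each a list of 5 numbers: the opening, from 0 (shut) to 1 (fully open), then the shift along the tool's x, y, z in m, then the turn about the tool's z in rad. A call has exactly 8 rows; each row is the pose to reach, as a shift and turn from the pose commanded when the call began, along the tool's axes at that moment; what a row does not reach only later rows make up. A row lasts 1/10 s, in which the tool goes at most 50 mm and 8.59 degrees, less where a joint would pass 70% of its speed; a pose out of reach is approached as far as the arm can. A call with a gripper value outside its range is refused whole. The fingers move at their own pace and stop on an object; the grip force is fixed at half the most. Time passes only in rows, so rows that repeat a pose let the fingers close, or fill a call up. It gives the time, the measured TCP pose, the force and the opening at its end, in the units of the state.
- env.state(): the state, without advancing time (a new reading comes with each control period).
- env.read_camera(name): name is "side" or "top" or "wrist"; returns a dict with "image" (400x640x3 uint8, blue, green, red), "range_z" (400x640 float32, mm along the optical axis (not along the pixel's ray), 0 where there is no reading), "fx", "fy", "cx", "cy" (pixels), "dist" ([k1, k2, p1, p2, k3] as OpenCV has them; the pictures are not rectified), "rvec" (rotation vector, rad) and "tvec" (3), from world to camera coordinates, as OpenCV has them; the wrist camera has in their place "tool_from_camera" (4x4, takes a point from camera to tool coordinates, whose origin is the TCP and whose axes are the flange's). Camera axes: x right, y down, z forward; pixel columns grow to the right and rows downward; lengths in mm; the calibration is good to about 2 mm. A picture is of the moment at which its call begins: read the wrist's pose just before it.
- env.job_done(): hands the job in, once; it reports no verdict.
The state is a dict: "t": time; "joints": joint angles; "qvel": joint speeds; "tau": joint torques, N m; "eef_pos": TCP position; "tcp_rot": TCP orientation; "ft_force": force on the tool from outside, world axes, zero at the start; "moment": the same for the moment, N m; "opening": opening from 0.0 (shut) to 1.0 (fully open).
Only numpy, scipy, OpenCV 4.12 (cv2) and the standard library are available. Lean on these libraries where they do the work, as an engineer would, in place of code of your own. Each camera call takes 0.05 s, during which the arm holds its last target. There are 200 camera calls.

## Working session

There is one attempt and no reset: what is moved stays moved. The work goes in short steps, Python scripts to look and compute and a shell command to move; the robot and the scene stay as the last step left them, time stands still between calls to the robot, and variables do not carry over. Pictures are saved under pics/ and viewed, about 12 in all and at most 16, crops included, and the job is handed in when it is done.

```bash
ls; mkdir -p pics; cat > h.py <<'E'
import numpy as np, cv2
from cell import env
def cam(n):
    s=env.state(); c=env.read_camera(n); K=np.array([[c['fx'],0,c['cx']],[0,c['fy'],c['cy']],[0,0,1.]]); c['K']=K
    if 'rvec' in c:
        R=cv2.Rodrigues(np.array(c['rvec'],float))[0]; t=np.array(c['tvec'],float).ravel(); c['R']=R.T; c['o']=-R.T@t
    else:
        from scipy.spatial.transform import Rotation as Ro
        T=np.array(c['tool_from_camera']); Rt=Ro.from_euler('xyz',s['tcp_rot']).as_matrix()
        c['R']=Rt@T[:3,:3]; c['o']=Rt@T[:3,3]+np.array(s['eef_pos'])
    return c
def cloud(c):
    h,w=c['range_z'].shape; u,v=np.meshgrid(np.arange(w),np.arange(h))
    p=cv2.undistortPoints(np.stack([u,v],-1).reshape(-1,1,2).astype(np.float64),c['K'],np.array(c['dist'],float)).reshape(h,w,2)
    z=c['range_z'].astype(float); P=np.dstack([p[...,0]*z,p[...,1]*z,z])@c['R'].T+c['o']; P[z==0]=np.nan
    return P
E
python3 - <<'E'
from h import *
print(env.state())
for n in('top','side'):
    c=cam(n); cv2.imwrite(f'pics/{n}0.png',c['image']); np.save(n+'0.npy',cloud(c)); print(n,c['o'])
E
```

```text
pics
{'t': 0.0, 'joints': array([ 1.10940983e+00,  4.91560610e-01,  1.55947799e+00,  2.86224473e-05,
        1.09170435e+00, -1.05586428e-01]), 'qvel': array([ 0.00045565, -0.00048227, -0.00107155, -0.00128761,  0.00118911,
       -0.00076   ]), 'tau': array([-1.38920070e-03, -6.12641287e+01, -2.58198363e+01,  6.91285031e-02,
        4.81819664e-02, -9.46741216e-05]), 'eef_pos': array([217.5612118 , 585.63543253, 214.05127282]), 'tcp_rot': array([-3.14045144e+00, -1.46473126e-04,  2.78577929e+00]), 'ft_force': array([-0.64996675,  0.25047996,  0.04161115]), 'moment': array([-0.02281311, -0.01637351, -0.00851855]), 'opening': 0.9976085675300719}
top [ 367.47236022   10.69144168 1121.36147964]
side [437.52648353 664.55416839 836.58932189]
```

View pics/top0.png

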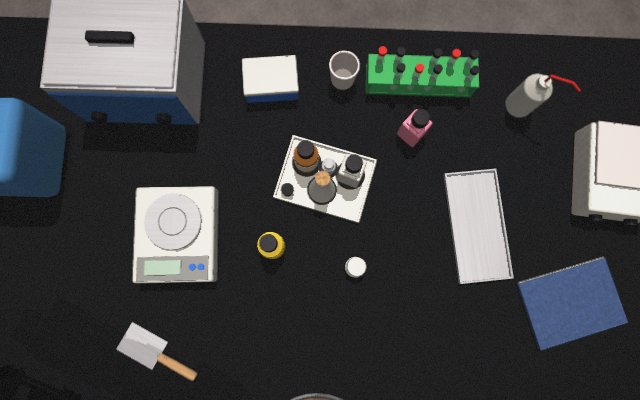

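View pics/side0.png

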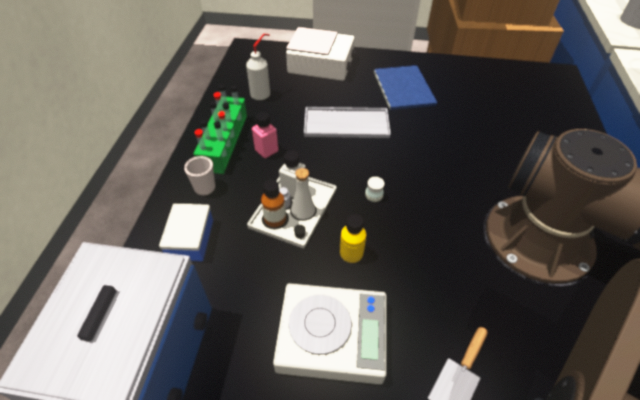

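The top view shows the round bottle (brown, cap at 306,150), the square bottle (white, cap at 353,165), the flask (cork at 322,179), the weight (329,167), the stopper (288,189), the jar (355,267), the balance pan (172,221) and the side tray (478,226). There are two look-alikes to leave alone: the yellow bottle (271,245) and the pink one (415,127). I'll measure these and confirm with a crop.

```bash
python3 - <<'E'
from h import *
P=np.load('top0.npy'); im=cv2.imread('pics/top0.png')
cv2.imwrite('pics/crop.png',cv2.resize(im[125:230,260:390],None,fx=5,fy=5,interpolation=2))
def blob(n,u,v,r,lo,hi,show=1):
    Q=P[v-r:v+r+1,u-r:u+r+1].reshape(-1,3); Q=Q[(Q[:,2]>lo)&(Q[:,2]<hi)]
    if len(Q)==0: print(n,'none');return
    print(n,len(Q),'med',np.median(Q,0).round(1),'mid',((Q.min(0)+Q.max(0))/2)[:2].round(1),'ext',np.ptp(Q,axis=0).round(1))
blob('round',306,150,12,113,135);blob('square',353,165,12,113,135);blob('flask',322,178,9,125,145)
blob('weight',329,166,9,40,62);blob('pan',172,221,34,60,72);blob('stopper',288,189,8,20,36);blob('jar',355,267,14,42,60);blob('yellow',268,243,12,110,135);blob('pink',420,118,12,110,135)
# rects
for n,(a,b,c,d),(lo,hi) in(('side',(430,155,525,295),(3,22)),('stor',(265,125,385,230),(3,22))):
    m=np.zeros(P.shape[:2],np.uint8); m[b:d,a:c]=1; s=m.astype(bool)&(P[...,2]>lo)&(P[...,2]<hi)
    r=cv2.minAreaRect(P[s][:,:2].astype(np.float32)); print(n,r,s.sum())
E
```

```text
round 254 med [633.4  37.9 128.2] mid [635.3  37.8] ext [35.9 33.  20.3]
square 255 med [606.3 -61.2 128. ] mid [608.  -62.3] ext [35.3 35.1 18.3]
flask 185 med [571.    1.5 138. ] mid [571.2   1.6] ext [29.2 28.3 16.1]
weight 123 med [619.1 -11.5  54.8] mid [617.4 -15.2] ext [39.2 33.6 20.6]
pan 2461 med [484.4 314.3  64.9] mid [484.7 314.1] ext [117.7 132.9  11.8]
stopper 134 med [566.3  77.8  31.1] mid [566.4  77.4] ext [27.4 26.6 11.1]
jar 280 med [400.1 -76.2  49.6] mid [400.5 -76.3] ext [38.3 38.8 11.4]
yellow 258 med [439.7 106.3 122.9] mid [440.5 106.8] ext [34.1 34.3 17.6]
pink 250 med [ 709.2 -201.   123.1] mid [ 710.7 -202.6] ext [34.9 35.4 20.9]
side ((503.98223876953125, -356.98199462890625), (221.6279754638672, 322.3169860839844), 89.41633605957031) 6318
stor ((603.6678466796875, -4.7590179443359375), (242.75143432617188, 273.7528991699219), 1.4304043054580688) 3913
```

View pics/crop.png

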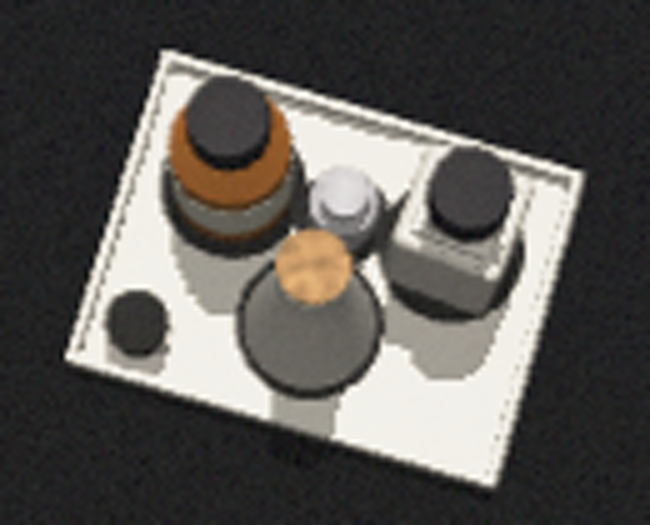

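The crop confirms the brown round bottle at the back left, the white square bottle at the back right, the flask in front and the weight between them. The cap distances fit the pad layout, with a tray yaw of about -0.257. Next I'll refine the side tray and the pan.

```bash
cat >> h.py <<'E'
def px(c,pts,z):
    p=cv2.undistortPoints(np.array(pts,float).reshape(-1,1,2),c['K'],np.array(c['dist'],float)).reshape(-1,2)
    d=np.c_[p,np.ones(len(p))]@c['R'].T; return c['o']+d*((z-c['o'][2])/d[:,2])[:,None]
def go(x,y,z,yaw=None):
    from scipy.spatial.transform import Rotation as Ro
    s=env.state(); R=Ro.from_euler('xyz',s['tcp_rot']); d=R.inv().apply(np.array([x,y,z])-s['eef_pos'])/1000
    w=0 if yaw is None else -((yaw-s['tcp_rot'][2]+np.pi/2)%np.pi-np.pi/2)
    print('at',np.round(s['eef_pos'],1),np.round(s['tcp_rot'],3),'t',round(s['t'],1),'-> d',d.round(4),'turn',round(w,3))
E
python3 - <<'E'
from h import *
c=cam('top'); im=c['image']
g=cv2.cvtColor(im,6)
m=np.zeros_like(g); m[160:295,435:520]=(g[160:295,435:520]>90)*255
k=max(cv2.findContours(m,0,2)[0],key=cv2.contourArea); W=px(c,k.reshape(-1,2),14)
r=cv2.minAreaRect(W[:,:2].astype(np.float32)); print('side',r)
# pan: canny circle
cs=cv2.HoughCircles(cv2.GaussianBlur(g[180:262,135:215],(3,3),0),cv2.HOUGH_GRADIENT,1,5,param1=80,param2=15,minRadius=10,maxRadius=34); 
for a in cs[0][:5]: print(a+[135,180,0],px(c,[a[:2]+[135,180]],65).round(1))
yw=-0.257
print('caps');
for n,(u,v),z in(('r',(306,150),128),('s',(353.5,165),128),('f',(322.5,178),138),('w',(329.5,163.5),57)): print(n,px(c,[(u,v)],z).round(1))
go(571,1.5,200,np.pi+yw); go(571,1.5,86,np.pi+yw)
E
```

```text
side ((499.6115417480469, -353.2596130371094), (251.41415405273438, 121.90184020996094), 7.0770745277404785)
[171.5 220.5  27.5] [[486.  316.2  65. ]]
[168.5        216.5         32.29999924] [[494.4 323.1  65. ]]
[173.5        226.5         33.40000153] [[473.4 311.   65. ]]
[180.5        218.5         21.20000076] [[490.8 297.6  65. ]]
[174.5 212.5  21. ] [[503.2 311.1  65. ]]
caps
r [[630.7  35.6 128. ]]
s [[602.  -62.1 128. ]]
f [[571.1   0.6 138. ]]
w [[620.6 -14.7  57. ]]
at [217.6 585.7 214.2] [-3.141 -0.     2.786] t 0.1 -> d [-0.5348 -0.4245  0.0145] turn -0.099
at [217.6 585.7 214.2] [-3.141 -0.     2.786] t 0.1 -> d [-0.5348 -0.4244  0.1285] turn -0.099
```

```bash
python3 -m pendant '[[[0.65,-0.033,-0.026,0,-0.01],[0.65,-0.067,-0.053,0,-0.03],[0.65,-0.1,-0.08,0,-0.05],[0.65,-0.134,-0.106,0,-0.07],[0.65,-0.167,-0.133,0,-0.09],[0.65,-0.2,-0.159,0,-0.099],[0.65,-0.234,-0.186,0,-0.099],[0.65,-0.267,-0.212,0,-0.099]]]'
python3 - <<'E'
from h import *
go(571,1.5,200,np.pi-.257)
E
```

```text
t: 0.95
eef_pos: [394.7, 292.5, 214.7]
tcp_rot: [3.142, 0.0, 2.885]
ft_force: [1.7, 0.6, 0.2]
opening: 0.651
at [394.7 292.5 214.7] [3.142 0.    2.885] t 0.9 -> d [-0.2444 -0.2367  0.0147] turn 0.0
```

```bash
python3 -m pendant '[[[0.65,-0.031,-0.03,0,0],[0.65,-0.061,-0.059,0,0],[0.65,-0.092,-0.089,0.003,0],[0.65,-0.122,-0.118,0.006,0],[0.65,-0.153,-0.148,0.009,0],[0.65,-0.183,-0.177,0.012,0],[0.65,-0.214,-0.207,0.015,0],[0.65,-0.244,-0.237,0.015,0]]]'
python3 - <<'E'
from h import *
go(571,1.5,200,np.pi-.257)
c=cam('wrist'); cv2.imwrite('pics/w1.png',c['image']); P=cloud(c)
for z0,z1 in((129,142),(118,128.9)):
    m=((P[...,2]>z0)&(P[...,2]<z1)).astype(np.uint8); n,l,st,_=cv2.connectedComponentsWithStats(m)
    for i in range(1,n):
        if st[i,4]>150: Q=P[l==i]; print(z0,st[i],np.median(Q,0).round(1),((Q.min(0)+Q.max(0))/2).round(1),np.ptp(Q,axis=0).round(1))
E
```

```text
t: 1.75
eef_pos: [570.4, 1.2, 199.1]
tcp_rot: [-3.142, -0.001, 2.885]
ft_force: [0.6, 0.2, -0.3]
opening: 0.652
at [570.4   1.2 199.1] [-3.142e+00 -1.000e-03  2.885e+00] t 1.8 -> d [-0.0005  0.0004 -0.0009] turn 0.0
129 [ 298  190   38   37 1068] [568.7   2.7 137.9] [569.1   2.5 134.5] [30.1 30.1 10.6]
118 [ 387    0   50   31 1194] [445.3 105.2 122.8] [444.8 107.5 121.8] [23.5 34.   7.6]
118 [262 238  19  38 385] [608.  -48.6 127.6] [607.4 -52.9 123.5] [32.1 20.7 10.9]
118 [353 239  18  38 342] [628.3  28.2 127.6] [632.1  28.7 123.5] [33.3 14.6 10.8]
```

View pics/w1.png

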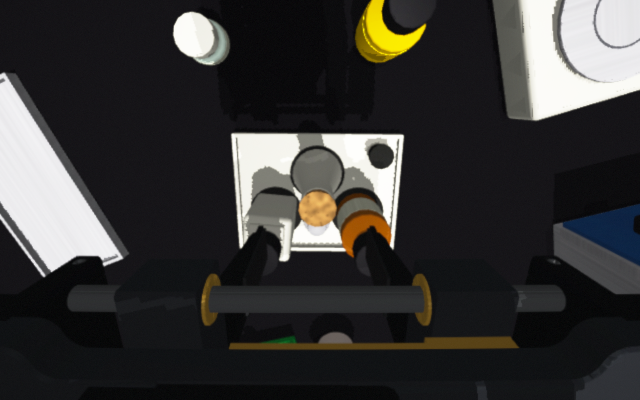

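The wrist view shows the tray square to the jaws and the cork centred at (317,208), so both cameras agree. I'll descend on the flask neck, grip and lift.

```bash
python3 -m pendant '[[[0.65,0,0,0.025,0],[0.65,0,0.001,0.05,0],[0.65,0,0.001,0.08,0],[0.65,0,0.001,0.1,0],[0.65,0,0.001,0.111,0],[0.65,0,0.001,0.111,0],[0.1,0,0.001,0.111,0],[0.1,0,0.001,0.111,0]]]'
python3 -m pendant '[[[0.1,0,0,0,0],[0.1,0,0,0,0],[0.1,0,0,0,0],[0.1,0,0,0,0],[0.1,0,0,0,0],[0.1,0,0,0,0],[0.1,0,0,0,0],[0.1,0,0,0,0]]]'
python3 -m pendant '[[[0.1,0,0,-0.01,0],[0.1,0,0,-0.03,0],[0.1,0,0,-0.05,0],[0.1,0,0,-0.075,0],[0.1,0,0,-0.1,0],[0.1,0,0,-0.125,0],[0.1,0,0,-0.14,0],[0.1,0,0,-0.15,0]]]'
python3 - <<'E'
from h import *
go(574,-344,238); go(425,-362.5,238); go(499.6,-353.3,238)
E
```

```text
t: 2.6
eef_pos: [570.7, 3.9, 89.7]
tcp_rot: [3.141, 0.002, 2.885]
ft_force: [0.6, 0.6, 0.2]
opening: 0.533
t: 3.4
eef_pos: [570.3, 3.9, 88.9]
tcp_rot: [3.141, 0.0, 2.885]
ft_force: [-0.3, -0.8, 5.6]
opening: 0.312
t: 4.2
eef_pos: [570.2, 4.0, 240.1]
tcp_rot: [3.141, 0.001, 2.885]
ft_force: [0.5, 0.3, -1.5]
opening: 0.308
at [570.2   4.  240.1] [3.141e+00 1.000e-03 2.885e+00] t 4.2 -> d [-0.0921 -0.3356  0.0021] turn 0
at [570.2   4.  240.1] [3.141e+00 1.000e-03 2.885e+00] t 4.2 -> d [ 0.0474 -0.3913  0.0019] turn 0
at [570.2   4.  240.1] [3.141e+00 1.000e-03 2.885e+00] t 4.2 -> d [-0.0225 -0.3635  0.002 ] turn 0
```

```bash
python3 -m pendant '[[[0.1,0.001,-0.01,0,0],[0.1,0.004,-0.03,0,0],[0.1,0.008,-0.06,0,0],[0.1,0.012,-0.1,0,0],[0.1,0.017,-0.14,0,0],[0.1,0.022,-0.18,0,0],[0.1,0.027,-0.22,0,0],[0.1,0.031,-0.26,0,0]]]'
python3 -m pendant '[[[0.1,0.005,-0.04,0,0],[0.1,0.009,-0.075,0,0],[0.1,0.012,-0.1,0,0],[0.1,0.014,-0.12,0,0],[0.1,0.016,-0.128,0.01,0],[0.1,0.016,-0.131,0.03,0],[0.1,0.016,-0.131,0.06,0],[0.1,0.016,-0.131,0.09,0]]]'
python3 -m pendant '[[[0.1,0,0,0.02,0],[0.1,0,0,0.035,0],[0.1,0,0,0.045,0],[0.1,0,0,0.05,0],[0.1,0,0,0.055,0],[0.1,0,0,0.058,0],[0.1,0,0,0.059,0],[0.1,0,0,0.059,0]]]'
python3 - <<'E'
from h import *
go(425,-362.5,89)
E
```

```text
t: 5.0
eef_pos: [472.5, -241.2, 237.6]
tcp_rot: [3.141, -0.002, 2.885]
ft_force: [0.6, 0.2, -0.9]
opening: 0.311
t: 5.8
eef_pos: [424.8, -361.6, 146.6]
tcp_rot: [3.141, -0.001, 2.885]
ft_force: [0.7, -0.6, -1.9]
opening: 0.311
t: 6.6
eef_pos: [425.5, -362.4, 89.8]
tcp_rot: [-3.141, 0.0, 2.885]
ft_force: [0.6, 0.2, -1.7]
opening: 0.309
at [ 425.5 -362.4   89.8] [-3.141  0.     2.885] t 6.6 -> d [ 0.0004 -0.0002  0.0008] turn 0
```

```bash
python3 -m pendant '[[[0.1,0,0,0.001,0],[0.1,0,0,0.001,0],[0.65,0,0,0.001,0],[0.65,0,0,0.001,0],[0.65,0,0,0.001,0],[0.65,0,0,0.001,0],[0.65,0,0,0,0],[0.65,0,0,-0.01,0]]]'
python3 -m pendant '[[[0.65,0,0,-0.02,0],[0.65,0,0,-0.05,0],[0.65,0,0,-0.09,0],[0.65,0,0,-0.11,0],[0.65,0,0,-0.11,0],[0.65,0,0,-0.11,0],[0.65,0,0,-0.11,0],[0.65,0,0,-0.11,0]]]'
python3 - <<'E'
from h import *
go(605,-61.7,205)
c=cam('top');cv2.imwrite('pics/t2.png',c['image']); P=cloud(c)
m=((P[...,2]>129)&(P[...,2]<143)&(P[...,1]<-300)&(P[...,1]>-420)); print(m.sum())
E
```

```text
t: 7.4
eef_pos: [425.1, -361.9, 99.1]
tcp_rot: [3.14, -0.002, 2.885]
ft_force: [-0.9, -0.5, 0.0]
opening: 0.649
t: 8.2
eef_pos: [425.1, -362.0, 208.5]
tcp_rot: [3.14, -0.002, 2.885]
ft_force: [0.4, 0.8, 0.2]
opening: 0.652
at [ 425.1 -362.   208.5] [ 3.140e+00 -2.000e-03  2.885e+00] t 8.2 -> d [-0.0977  0.3362  0.0038] turn 0
16
```

View pics/t2.png

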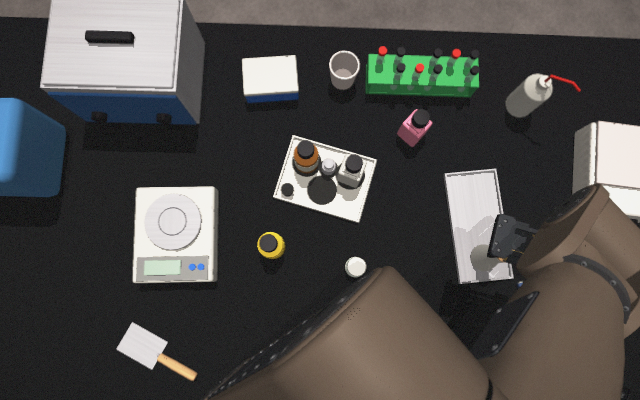

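The flask stands in the side tray (about 485,255) and the rest is undisturbed. Next is the square bottle.

```bash
python3 -m pendant '[[[0.65,-0.012,0.042,0,0],[0.65,-0.025,0.084,0,0],[0.65,-0.037,0.126,0,0],[0.65,-0.049,0.168,0,0],[0.65,-0.061,0.21,0,0],[0.65,-0.073,0.252,0,0],[0.65,-0.085,0.294,0,0],[0.65,-0.098,0.336,0,0]]]'
python3 -m pendant '[[[0.65,0,0,0,0],[0.65,0,0,0,0],[0.65,0,0,0,0],[0.65,0,0,0,0],[0.65,0,0,0,0],[0.65,0,0,0,0],[0.65,0,0,0,0],[0.65,0,0,0,0]]]'
python3 - <<'E'
from h import *
go(605,-61.7,98)
c=cam('wrist'); cv2.imwrite('pics/w2.png',c['image']); P=cloud(c)
m=((P[...,2]>122)&(P[...,2]<135)).astype(np.uint8); n,l,st,_=cv2.connectedComponentsWithStats(m)
for i in range(1,n):
    if st[i,4]>150: Q=P[l==i]; print(st[i],np.median(Q,0).round(1),((Q.min(0)+Q.max(0))/2).round(1),np.ptp(Q,axis=0).round(1))
E
```

```text
t: 9.05
eef_pos: [606.1, -60.5, 209.0]
tcp_rot: [3.142, -0.001, 2.885]
ft_force: [-0.3, -0.8, 0.1]
opening: 0.651
t: 9.85
eef_pos: [605.5, -62.4, 209.7]
tcp_rot: [3.142, 0.0, 2.885]
ft_force: [0.3, -0.9, 0.8]
opening: 0.654
at [605.5 -62.4 209.7] [3.142 0.    2.885] t 9.8 -> d [0.0007 0.0006 0.1117] turn 0
[ 297  182   41   39 1222] [604.4 -61.  127.8] [605.5 -61.3 126.1] [35.  34.9  7.8]
[ 413  182   42   40 1268] [631.5  38.4 127.8] [633.1  39.1 126. ] [36.  35.5  7.7]
```

```bash
python3 -m pendant '[[[0.65,0,0,0.025,0],[0.65,0,0.001,0.05,0],[0.65,0,0.001,0.08,0],[0.65,0,0.001,0.1,0],[0.65,0,0.001,0.111,0],[0.65,0,0.001,0.111,0],[0.1,0,0.001,0.111,0],[0.1,0,0.001,0.111,0]]]'
python3 -m pendant '[[[0.1,0,0,0,0],[0.1,0,0,0,0],[0.1,0,0,0,0],[0.1,0,0,0,0],[0.1,0,0,0,0],[0.1,0,0,0,0],[0.1,0,0,0,0],[0.1,0,0,0,0]]]'
python3 -c "
from h import *
go(604.5,-61.2,98)"
python3 -m pendant '[[[0.1,0,0,-0.01,0],[0.1,0,0,-0.03,0],[0.1,0,0,-0.05,0],[0.1,0,0,-0.07,0],[0.1,0,0,-0.085,0],[0.1,0,0,-0.095,0],[0.1,0,0,-0.1,0],[0.1,0,0,-0.1,0]]]'
python3 -c "
from h import *
go(574,-344,198)"
```

```text
t: 10.7
eef_pos: [606.3, -61.4, 99.8]
tcp_rot: [3.141, 0.002, 2.885]
ft_force: [-1.3, -0.6, -0.3]
opening: 0.536
t: 11.5
eef_pos: [606.1, -61.3, 99.3]
tcp_rot: [3.141, 0.001, 2.885]
ft_force: [-0.8, -0.1, 5.9]
opening: 0.373
at [606.1 -61.3  99.3] [3.141e+00 1.000e-03 2.885e+00] t 11.5 -> d [ 0.0016 -0.0003  0.0013] turn 0
t: 12.3
eef_pos: [605.8, -61.3, 198.9]
tcp_rot: [3.141, 0.0, 2.885]
ft_force: [-0.3, 0.6, -2.4]
opening: 0.373
at [605.8 -61.3 198.9] [3.141 0.    2.885] t 12.3 -> d [-0.041  -0.2815  0.0009] turn 0
```

```bash
python3 -m pendant '[[[0.1,-0.002,-0.01,0,0],[0.1,-0.005,-0.03,0,0],[0.1,-0.009,-0.06,0,0],[0.1,-0.014,-0.095,0,0],[0.1,-0.02,-0.135,0,0],[0.1,-0.026,-0.175,0,0],[0.1,-0.031,-0.215,0,0],[0.1,-0.036,-0.245,0,0]]]'
python3 -m pendant '[[[0.1,-0.003,-0.02,0,0],[0.1,-0.005,-0.033,0,0],[0.1,-0.005,-0.0365,0.01,0],[0.1,-0.005,-0.0365,0.03,0],[0.1,-0.005,-0.0365,0.05,0],[0.1,-0.005,-0.0365,0.07,0],[0.1,-0.005,-0.0365,0.085,0],[0.1,-0.005,-0.0365,0.09,0]]]'
python3 -m pendant '[[[0.1,0,0,0.003,0],[0.1,0,0,0.006,0],[0.1,0,0,0.008,0],[0.1,0,0,0.009,0],[0.1,0,0,0.01,0],[0.1,0,0,0.01,0],[0.1,0,0,0.01,0],[0.1,0,0,0.01,0]]]'
python3 -c "
from h import *
go(574,-344,99)"
```

```text
t: 13.1
eef_pos: [577.2, -310.3, 197.5]
tcp_rot: [3.141, -0.001, 2.884]
ft_force: [0.0, -0.0, -3.0]
opening: 0.377
t: 13.9
eef_pos: [573.6, -342.6, 106.5]
tcp_rot: [3.14, -0.003, 2.886]
ft_force: [-0.3, 0.2, -2.9]
opening: 0.375
t: 14.7
eef_pos: [574.2, -344.1, 99.4]
tcp_rot: [-3.141, 0.001, 2.885]
ft_force: [-1.3, 0.9, 6.1]
opening: 0.373
at [ 574.2 -344.1   99.4] [-3.141e+00  1.000e-03  2.885e+00] t 14.7 -> d [0.0002 0.0001 0.0004] turn 0
```

Contact shows at +6 N. I'll release, retreat and go to above the round bottle at (632,38.6).

```bash
python3 -m pendant '[[[0.1,0,0,0,0],[0.65,0,0,0,0],[0.65,0,0,0,0],[0.65,0,0,0,0],[0.65,0,0,-0.005,0],[0.65,0,0,-0.03,0],[0.65,0,0,-0.07,0],[0.65,0,0,-0.1,0]]]'
python3 -c "
from h import *
go(632.5,38.6,200)"
```

```text
t: 15.5
eef_pos: [574.1, -344.1, 200.8]
tcp_rot: [-3.141, 0.001, 2.885]
ft_force: [0.1, -0.1, -0.4]
opening: 0.648
at [ 574.1 -344.1  200.8] [-3.141e+00  1.000e-03  2.885e+00] t 15.5 -> d [0.0408 0.385  0.0007] turn 0
```

```bash
python3 -m pendant '[[[0.65,0.005,0.048,0,0],[0.65,0.01,0.096,0,0],[0.65,0.015,0.144,0,0],[0.65,0.02,0.192,0,0],[0.65,0.025,0.24,0,0],[0.65,0.03,0.288,0,0],[0.65,0.036,0.336,0,0],[0.65,0.041,0.385,0,0]]]'
python3 -m pendant '[[[0.65,0,0,0,0],[0.65,0,0,0,0],[0.65,0,0,0,0],[0.65,0,0,0.025,0],[0.65,0,0,0.05,0],[0.65,0,0,0.08,0],[0.65,0,0,0.101,0],[0.65,0,0,0.101,0]]]'
python3 -m pendant '[[[0.65,0,0,0,0],[0.1,0,0,0,0],[0.1,0,0,0,0],[0.1,0,0,0,0],[0.1,0,0,0,0],[0.1,0,0,0,0],[0.1,0,0,0,0],[0.1,0,0,0,0]]]'
python3 -c "
from h import *
go(632.5,38.6,98)"
python3 -m pendant '[[[0.1,0,0,-0.01,0],[0.1,0,0,-0.03,0],[0.1,0,0,-0.05,0],[0.1,0,0,-0.07,0],[0.1,0,0,-0.085,0],[0.1,0,0,-0.095,0],[0.1,0,0,-0.1,0],[0.1,0,0,-0.1,0]]]'
python3 -c "
from h import *
go(499.6,-353.3,198)"
```

```text
t: 16.3
eef_pos: [632.1, 40.8, 199.1]
tcp_rot: [3.141, 0.001, 2.885]
ft_force: [0.4, -0.1, 0.4]
opening: 0.654
t: 17.1
eef_pos: [630.8, 37.2, 95.1]
tcp_rot: [-3.141, -0.005, 2.883]
ft_force: [-0.0, 0.2, -0.5]
opening: 0.651
t: 17.9
eef_pos: [632.4, 39.0, 98.2]
tcp_rot: [3.141, 0.001, 2.885]
ft_force: [0.2, 1.2, 5.5]
opening: 0.371
at [632.4  39.   98.2] [3.141e+00 1.000e-03 2.885e+00] t 17.9 -> d [-0.0002 -0.0004  0.0002] turn 0
t: 18.7
eef_pos: [632.0, 38.8, 197.8]
tcp_rot: [3.142, 0.0, 2.885]
ft_force: [0.5, 0.2, -3.6]
opening: 0.37
at [632.   38.8 197.8] [3.142 0.    2.885] t 18.7 -> d [ 2.850e-02 -4.129e-01 -2.000e-04] turn 0
```

```bash
python3 -m pendant '[[[0.1,0.001,-0.01,0,0],[0.1,0.002,-0.03,0,0],[0.1,0.004,-0.06,0,0],[0.1,0.007,-0.1,0,0],[0.1,0.01,-0.14,0,0],[0.1,0.013,-0.18,0,0],[0.1,0.016,-0.22,0,0],[0.1,0.018,-0.26,0,0]]]'
python3 -m pendant '[[[0.1,0.003,-0.04,0,0],[0.1,0.005,-0.08,0,0],[0.1,0.008,-0.115,0,0],[0.1,0.01,-0.14,0,0],[0.1,0.0105,-0.15,0,0],[0.1,0.0105,-0.153,0.01,0],[0.1,0.0105,-0.153,0.03,0],[0.1,0.0105,-0.153,0.05,0]]]'
python3 -m pendant '[[[0.1,0,0,0.02,0],[0.1,0,0,0.03,0],[0.1,0,0,0.04,0],[0.1,0,0,0.045,0],[0.1,0,0,0.047,0],[0.1,0,0,0.049,0],[0.1,0,0,0.05,0],[0.1,0,0,0.05,0]]]'
python3 -c "
from h import *
go(499.6,-353.3,98.2)"
```

```text
t: 19.5
eef_pos: [547.1, -209.8, 196.8]
tcp_rot: [3.141, -0.001, 2.885]
ft_force: [0.0, 0.2, -3.2]
opening: 0.371
t: 20.3
eef_pos: [499.6, -352.3, 146.3]
tcp_rot: [3.141, -0.0, 2.885]
ft_force: [0.2, 0.1, -4.5]
opening: 0.375
t: 21.1
eef_pos: [499.9, -353.5, 98.2]
tcp_rot: [-3.141, 0.001, 2.885]
ft_force: [-0.5, 0.6, -0.4]
opening: 0.372
at [ 499.9 -353.5   98.2] [-3.141e+00  1.000e-03  2.885e+00] t 21.1 -> d [0.0003 0.0001 0.    ] turn 0
```

```bash
python3 -m pendant '[[[0.1,0,0,0.0005,0],[0.1,0,0,0.0005,0],[0.65,0,0,0.0005,0],[0.65,0,0,0.0005,0],[0.65,0,0,0,0],[0.65,0,0,-0.03,0],[0.65,0,0,-0.07,0],[0.65,0,0,-0.1,0]]]'
python3 -c "
from h import *
go(619,-12,200)"
```

```text
t: 21.9
eef_pos: [499.8, -353.6, 199.6]
tcp_rot: [-3.141, 0.001, 2.885]
ft_force: [0.8, 0.4, -0.5]
opening: 0.651
at [ 499.8 -353.6  199.6] [-3.141e+00  1.000e-03  2.885e+00] t 21.9 -> d [-0.0285  0.3606 -0.0005] turn 0
```

```bash
python3 -m pendant '[[[0.65,-0.003,0.045,0,0],[0.65,-0.007,0.09,0,0],[0.65,-0.01,0.135,0,0],[0.65,-0.014,0.18,0,0],[0.65,-0.017,0.225,0,0],[0.65,-0.021,0.27,0,0],[0.65,-0.025,0.315,0,0],[0.65,-0.0285,0.36,0,0]]]'
python3 -m pendant '[[[0.65,0,0,0,0],[0.65,0,0,0,0],[0.65,0,0,0,0],[0.65,0,0,0,0],[0.65,0,0,0,0],[0.65,0,0,0,0],[0.65,0,0,0,0],[0.65,0,0,0,0]]]'
python3 - <<'E'
from h import *
go(619,-12,12)
c=cam('wrist'); cv2.imwrite('pics/w3.png',c['image']); P=cloud(c)
m=((P[...,2]>30)&(P[...,2]<70)&(abs(P[...,0]-619)<40)&(abs(P[...,1]+12)<40)).astype(np.uint8); n,l,st,_=cv2.connectedComponentsWithStats(m)
for i in range(1,n):
    if st[i,4]>30: Q=P[l==i]; print(st[i],np.median(Q,0).round(1),((Q.min(0)+Q.max(0))/2).round(1),np.ptp(Q,axis=0).round(1))
c=cam('top'); P=cloud(c); cv2.imwrite('pics/t3.png',c['image'])
m=((P[...,2]>115)&(P[...,2]<143)&(P[...,1]<-280)&(P[...,1]>-420)).astype(np.uint8);n,l,st,_=cv2.connectedComponentsWithStats(m)
for i in range(1,n):
    if st[i,4]>50: print(st[i],np.nanmedian(P[l==i],0).round(1))
E
```

```text
t: 22.7
eef_pos: [619.1, -10.6, 197.7]
tcp_rot: [3.142, 0.0, 2.885]
ft_force: [1.0, -0.1, -0.5]
opening: 0.651
t: 23.5
eef_pos: [618.6, -12.6, 197.7]
tcp_rot: [3.141, 0.0, 2.884]
ft_force: [-0.7, 0.2, -0.5]
opening: 0.653
at [618.6 -12.6 197.7] [3.141 0.    2.884] t 23.5 -> d [-0.0002  0.0007  0.1857] turn 0
[303 166  29  28 619] [615.4 -10.2  43. ] [618.9 -11.1  44. ] [31.1 31.3 27.3]
[471  50   9   8  54] [ 858.2 -321.7  120.2]
[470  65  10   9  64] [ 823.2 -320.9  120.8]
[481 173  19  19 265] [ 574.6 -342.9  128.2]
[487 209  19  18 268] [ 502.1 -352.5  127.9]
[494 247  19  16 242] [ 426.2 -361.   137.6]
```

View pics/w3.png

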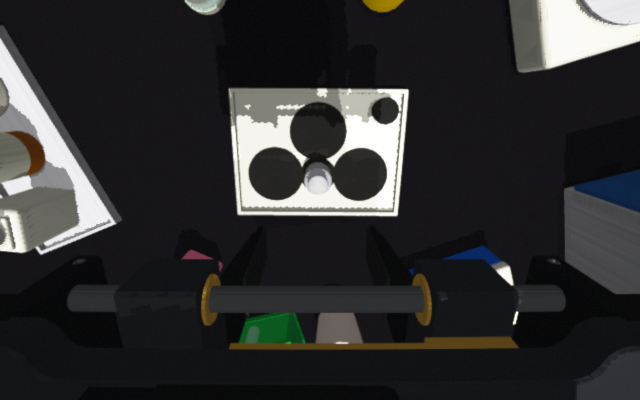

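View pics/t3.png

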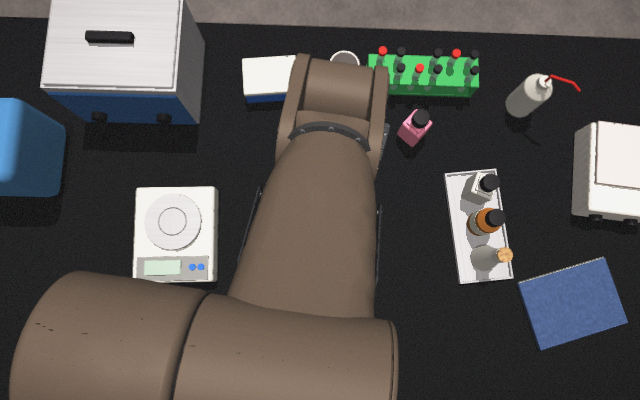

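Wrist view: the weight stands alone at (317,178) and the pads are free. Top view: the square bottle (485,185), round bottle (487,220) and flask (490,257) stand upright in the side tray. Now I'll grip the weight.

```bash
python3 -m pendant '[[[0.65,0,0.001,0.03,0],[0.65,0,0.001,0.06,0],[0.65,0,0.001,0.09,0],[0.65,0,0.001,0.12,0],[0.65,0,0.001,0.15,0],[0.65,0,0.001,0.17,0],[0.65,0,0.001,0.18,0],[0.65,0,0.001,0.184,0]]]'
python3 -m pendant '[[[0.65,0,0,0.001,0],[0.65,0,0,0.002,0],[0.1,0,0,0.002,0],[0.1,0,0,0.002,0],[0.1,0,0,0.002,0],[0.1,0,0,0.002,0],[0.1,0,0,0.002,0],[0.1,0,0,0.002,0]]]'
python3 -m pendant '[[[0.1,0,0,0,0],[0.1,0,0,0,0],[0.1,0,0,-0.01,0],[0.1,0,0,-0.03,0],[0.1,0,0,-0.06,0],[0.1,0,0,-0.09,0],[0.1,0,0,-0.12,0],[0.1,0,0,-0.14,0]]]'
python3 -c "
from h import *
go(485.5,315,150)"
```

```text
t: 24.4
eef_pos: [618.7, -11.4, 12.9]
tcp_rot: [-3.142, -0.001, 2.885]
ft_force: [-0.9, -0.4, 0.5]
opening: 0.652
t: 25.2
eef_pos: [619.0, -11.4, 11.8]
tcp_rot: [3.141, 0.0, 2.885]
ft_force: [0.1, 1.2, 2.9]
opening: 0.329
t: 26.0
eef_pos: [619.0, -11.5, 154.1]
tcp_rot: [3.141, 0.002, 2.885]
ft_force: [0.9, -0.5, -1.4]
opening: 0.327
at [619.  -11.5 154.1] [3.141e+00 2.000e-03 2.885e+00] t 26.0 -> d [0.2121 0.2819 0.0038] turn 0
```

```bash
python3 -m pendant '[[[0.1,0.01,0.013,-0.02,0],[0.1,0.03,0.04,-0.04,0],[0.1,0.055,0.073,-0.05,0],[0.1,0.08,0.106,-0.05,0],[0.1,0.105,0.14,-0.05,0],[0.1,0.13,0.173,-0.05,0],[0.1,0.155,0.206,-0.05,0],[0.1,0.18,0.24,-0.05,0]]]'
python3 -m pendant '[[[0.1,0.015,0.02,0,0],[0.1,0.025,0.034,0,0],[0.1,0.03,0.04,0,0],[0.1,0.032,0.042,0,0],[0.1,0.032,0.042,0,0],[0.1,0.032,0.042,0,0],[0.1,0.032,0.042,0,0],[0.1,0.032,0.042,0,0]]]'
python3 - <<'E'
from h import *
go(485.5,315,71)
c=cam('wrist'); cv2.imwrite('pics/w4.png',c['image']); P=cloud(c)
m=(P[...,2]>61)&(P[...,2]<70)&(np.hypot(P[...,0]-485,P[...,1]-315)<75)
x=P[m]; print(len(x),np.median(x,0))
r=cv2.minEnclosingCircle(x[:,:2].astype(np.float32)); print(r)
E
```

```text
t: 26.8
eef_pos: [504.6, 267.6, 202.1]
tcp_rot: [-3.142, -0.0, 2.885]
ft_force: [0.6, 0.6, -1.6]
opening: 0.326
t: 27.6
eef_pos: [485.7, 314.6, 201.7]
tcp_rot: [3.141, 0.0, 2.884]
ft_force: [-0.3, 0.6, -2.0]
opening: 0.326
at [485.7 314.6 201.7] [3.141 0.    2.884] t 27.6 -> d [0.0003 0.0003 0.1307] turn 0
9133 [476.77257721 320.06736326  65.01592074]
((482.18890380859375, 317.3178405761719), 59.501953125)
```

View pics/w4.png

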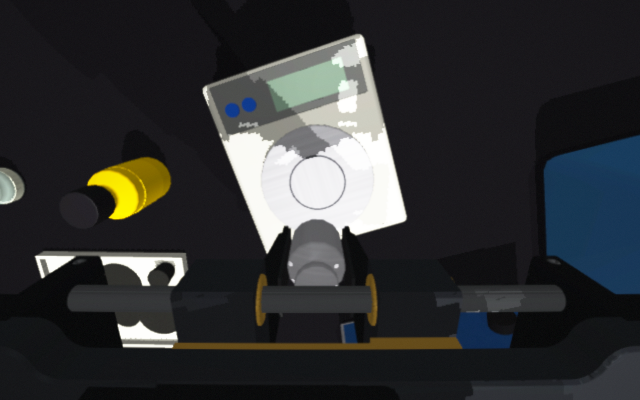

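```bash
python3 - <<'E'
from h import *
c=cam('wrist'); print(px(c,[(317.5,182.5),(290,182),(345,182),(317,154),(317,209)],65).round(1))
c=cam('top'); print(px(c,[(172.3,221)],65).round(1))
E
```

```text
[[482.8 317.6  65. ]
 [474.9 289.7  65. ]
 [489.7 345.7  65. ]
 [453.5 324.7  65. ]
 [511.3 309.6  65. ]]
[[485.  314.4  65. ]]
```

```bash
python3 -m pendant '[[[0.1,0.002,0.001,0.02,0],[0.1,0.002,0.001,0.04,0],[0.1,0.002,0.001,0.06,0],[0.1,0.002,0.001,0.08,0],[0.1,0.002,0.001,0.1,0],[0.1,0.002,0.001,0.115,0],[0.1,0.002,0.001,0.122,0],[0.1,0.002,0.001,0.126,0]]]'
python3 -m pendant '[[[0.1,0,0,0.0005,0],[0.1,0,0,0.001,0],[0.1,0,0,0.0015,0],[0.1,0,0,0.002,0],[0.1,0,0,0.0025,0],[0.1,0,0,0.003,0],[0.1,0,0,0.003,0],[0.1,0,0,0.003,0]]]'
python3 -c "
from h import *
go(483.5,316,72)"
```

```text
t: 28.55
eef_pos: [483.8, 316.6, 75.2]
tcp_rot: [-3.141, -0.0, 2.885]
ft_force: [-0.5, -0.7, -1.5]
opening: 0.327
t: 29.35
eef_pos: [483.8, 316.6, 72.7]
tcp_rot: [3.142, 0.0, 2.885]
ft_force: [0.2, 0.4, -1.5]
opening: 0.323
at [483.8 316.6  72.7] [3.142 0.    2.885] t 29.4 -> d [ 0.0001 -0.0007  0.0007] turn 0
```

```bash
python3 -m pendant '[[[0.1,0,0,0.0005,0],[0.1,0,0,0.001,0],[0.1,0,0,0.001,0],[0.1,0,0,0.001,0],[0.65,0,0,0.001,0],[0.65,0,0,0.001,0],[0.65,0,0,0.001,0],[0.65,0,0,0.001,0]]]'
python3 -m pendant '[[[0.65,0,0,0,0],[0.65,0,0,0,0],[0.65,0,0,-0.01,0],[0.65,0,0,-0.03,0],[0.65,0,0,-0.06,0],[0.65,0,0,-0.09,0],[0.65,0,0,-0.12,0],[0.65,0,0,-0.13,0]]]'
python3 - <<'E'
from h import *
go(500,-353.5,200)
c=cam('wrist'); cv2.imwrite('pics/w5.png',c['image'][80:330,160:480].repeat(2,0).repeat(2,1)); P=cloud(c)
m=(P[...,2]>80)&(P[...,2]<125)&(np.hypot(P[...,0]-484,P[...,1]-316)<40); Q=P[m]
print(m.sum(),np.median(Q,0).round(1),((Q.min(0)+Q.max(0))/2).round(1),np.ptp(Q,axis=0).round(1))
E
```

```text
t: 30.15
eef_pos: [483.8, 316.7, 71.6]
tcp_rot: [3.141, 0.0, 2.885]
ft_force: [-0.3, 0.4, 0.2]
opening: 0.608
t: 30.95
eef_pos: [484.5, 317.0, 205.2]
tcp_rot: [3.138, 0.004, 2.885]
ft_force: [0.7, 0.3, -0.2]
opening: 0.655
at [484.5 317.  205.2] [3.138 0.004 2.885] t 30.9 -> d [-0.1852 -0.6447  0.0038] turn 0
930 [479.1 317.7 101.8] [483.2 316.5  99.5] [30.4 31.2 38.8]
```

View pics/w5.png

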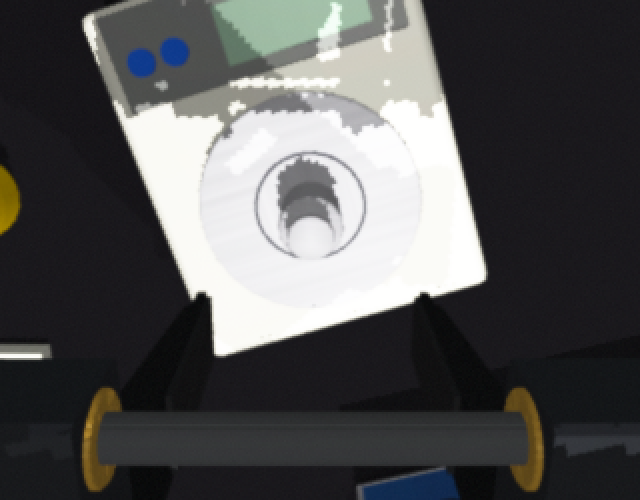

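The weight stands upright inside the ring on the pan. Now I'll fetch the round bottle back.

```bash
python3 -m pendant '[[[0.65,-0.012,-0.042,0,0],[0.65,-0.024,-0.084,0,0],[0.65,-0.036,-0.126,0,0],[0.65,-0.048,-0.168,0,0],[0.65,-0.06,-0.21,0,0],[0.65,-0.072,-0.252,0,0],[0.65,-0.084,-0.294,0,0],[0.65,-0.096,-0.336,0,0]]]'
python3 -m pendant '[[[0.65,-0.012,-0.045,0,0],[0.65,-0.024,-0.09,0,0],[0.65,-0.036,-0.135,0,0],[0.65,-0.048,-0.18,0,0],[0.65,-0.06,-0.225,0,0],[0.65,-0.072,-0.265,0,0],[0.65,-0.084,-0.295,0,0],[0.65,-0.089,-0.309,0,0]]]'
python3 -m pendant '[[[0.65,0,0,0,0],[0.65,0,0,0,0],[0.65,0,0,0,0],[0.65,0,0,0,0],[0.65,0,0,0,0],[0.65,0,0,0,0],[0.65,0,0,0,0],[0.65,0,0,0,0]]]'
python3 - <<'E'
from h import *
go(500,-353.5,98)
c=cam('wrist'); P=cloud(c)
m=((P[...,2]>122)&(P[...,2]<143)&(P[...,1]<-280)).astype(np.uint8); n,l,st,_=cv2.connectedComponentsWithStats(m)
for i in range(1,n):
    if st[i,4]>150: Q=P[l==i]; print(st[i],np.median(Q,0).round(1),((Q.min(0)+Q.max(0))/2).round(1),np.ptp(Q,axis=0).round(1))
E
```

```text
t: 31.8
eef_pos: [490.6, -34.4, 200.7]
tcp_rot: [3.142, -0.001, 2.885]
ft_force: [-0.2, 0.4, 0.6]
opening: 0.65
t: 32.6
eef_pos: [498.3, -356.6, 200.1]
tcp_rot: [3.141, -0.001, 2.883]
ft_force: [-0.4, 0.3, -0.3]
opening: 0.65
t: 33.4
eef_pos: [498.9, -354.1, 201.6]
tcp_rot: [3.142, 0.0, 2.885]
ft_force: [0.9, -0.1, 0.5]
opening: 0.651
at [ 498.9 -354.1  201.6] [3.142 0.    2.885] t 33.4 -> d [-0.0009  0.0009  0.1036] turn 0
[ 261  102   41   42 1328] [ 424.6 -361.6  137.9] [ 424.9 -361.9  131.4] [30.5 30.4 17.8]
[ 297  185   41   41 1297] [ 499.1 -353.   127.8] [ 500.2 -353.3  126. ] [35.1 35.6  7.6]
[328 257  38  29 942] [ 569.4 -343.   127.9] [ 570.6 -344.2  126.3] [30.7 35.3  8.5]
```

```bash
python3 -m pendant '[[[0.65,-0.001,0.001,0.03,0],[0.65,-0.001,0.001,0.06,0],[0.65,-0.001,0.001,0.085,0],[0.65,-0.001,0.001,0.1,0],[0.65,-0.001,0.001,0.103,0],[0.65,-0.001,0.001,0.103,0],[0.1,-0.001,0.001,0.103,0],[0.1,-0.001,0.001,0.103,0]]]'
python3 -m pendant '[[[0.1,0,0,0,0],[0.1,0,0,0,0],[0.1,0,0,0,0],[0.1,0,0,0,0],[0.1,0,0,0,0],[0.1,0,0,0,0],[0.1,0,0,0,0],[0.1,0,0,0,0]]]'
python3 -c "
from h import *
go(500,-353.5,98)"
python3 -m pendant '[[[0.1,0,0,-0.01,0],[0.1,0,0,-0.03,0],[0.1,0,0,-0.05,0],[0.1,0,0,-0.07,0],[0.1,0,0,-0.085,0],[0.1,0,0,-0.095,0],[0.1,0,0,-0.1,0],[0.1,0,0,-0.1,0]]]'
python3 -c "
from h import *
go(632.4,39,198)"
```

```text
t: 34.25
eef_pos: [500.4, -353.8, 99.6]
tcp_rot: [-3.141, 0.001, 2.885]
ft_force: [-0.2, -0.1, 0.2]
opening: 0.536
t: 35.05
eef_pos: [500.3, -353.6, 99.1]
tcp_rot: [-3.141, 0.001, 2.885]
ft_force: [-0.3, 0.3, 5.9]
opening: 0.372
at [ 500.3 -353.6   99.1] [-3.141e+00  1.000e-03  2.885e+00] t 35.0 -> d [ 0.0003 -0.      0.0011] turn 0
t: 35.85
eef_pos: [500.1, -353.5, 198.8]
tcp_rot: [-3.142, 0.0, 2.885]
ft_force: [0.9, -0.2, -3.3]
opening: 0.375
at [ 500.1 -353.5  198.8] [-3.142  0.     2.885] t 35.9 -> d [-0.0283  0.4132  0.0008] turn 0
```

```bash
python3 -m pendant '[[[0.1,-0.001,0.01,0,0],[0.1,-0.002,0.03,0,0],[0.1,-0.004,0.06,0,0],[0.1,-0.007,0.1,0,0],[0.1,-0.01,0.14,0,0],[0.1,-0.013,0.18,0,0],[0.1,-0.016,0.22,0,0],[0.1,-0.018,0.26,0,0]]]'
python3 -m pendant '[[[0.1,-0.003,0.04,0,0],[0.1,-0.005,0.08,0,0],[0.1,-0.008,0.115,0,0],[0.1,-0.01,0.14,0,0],[0.1,-0.0103,0.15,0,0],[0.1,-0.0103,0.153,0,0],[0.1,-0.0103,0.153,0.02,0],[0.1,-0.0103,0.153,0.05,0]]]'
python3 -m pendant '[[[0.1,0,0,0.02,0],[0.1,0,0,0.03,0],[0.1,0,0,0.04,0],[0.1,0,0,0.045,0],[0.1,0,0,0.047,0],[0.1,0,0,0.048,0],[0.1,0,0,0.049,0],[0.1,0,0,0.049,0]]]'
python3 -c "
from h import *
go(632.4,39,98.5)"
```

```text
t: 36.65
eef_pos: [583.6, -104.3, 197.8]
tcp_rot: [3.141, -0.001, 2.885]
ft_force: [0.9, -0.4, -3.4]
opening: 0.374
t: 37.45
eef_pos: [632.8, 38.0, 149.3]
tcp_rot: [3.141, 0.003, 2.884]
ft_force: [0.8, -0.3, -3.3]
opening: 0.374
t: 38.25
eef_pos: [632.5, 38.8, 100.0]
tcp_rot: [3.141, 0.001, 2.885]
ft_force: [-0.2, -0.5, -3.0]
opening: 0.371
at [632.5  38.8 100. ] [3.141e+00 1.000e-03 2.885e+00] t 38.2 -> d [0.0002 0.0002 0.0015] turn 0
```

Release, then on to the square bottle at (574.2,-344.1).

```bash
python3 -m pendant '[[[0.1,0,0,0.001,0],[0.1,0,0,0.0015,0],[0.1,0,0,0.0015,0],[0.65,0,0,0.0015,0],[0.65,0,0,0.0015,0],[0.65,0,0,0.0015,0],[0.65,0,0,0,0],[0.65,0,0,-0.02,0]]]'
python3 -m pendant '[[[0.65,0,0,-0.03,0],[0.65,0,0,-0.06,0],[0.65,0,0,-0.08,0],[0.65,0,0,-0.08,0],[0.65,0,0,-0.08,0],[0.65,0,0,-0.08,0],[0.65,0,0,-0.08,0],[0.65,0,0,-0.08,0]]]'
python3 -c "
from h import *
go(574.2,-344.1,200)"
```

```text
t: 39.05
eef_pos: [631.3, 38.8, 117.9]
tcp_rot: [-3.141, -0.004, 2.885]
ft_force: [0.4, -0.4, 0.2]
opening: 0.643
t: 39.85
eef_pos: [632.2, 38.8, 198.8]
tcp_rot: [-3.141, -0.001, 2.885]
ft_force: [0.7, -0.5, 0.4]
opening: 0.653
at [632.2  38.8 198.8] [-3.141e+00 -1.000e-03  2.885e+00] t 39.9 -> d [-0.0412 -0.385  -0.0012] turn 0
```

```bash
python3 -m pendant '[[[0.65,-0.005,-0.048,0,0],[0.65,-0.01,-0.096,0,0],[0.65,-0.015,-0.144,0,0],[0.65,-0.02,-0.192,0,0],[0.65,-0.025,-0.24,0,0],[0.65,-0.03,-0.288,0,0],[0.65,-0.036,-0.336,0,0],[0.65,-0.041,-0.385,0,0]]]'
python3 -m pendant '[[[0.65,0,0,0,0],[0.65,0,0,0,0],[0.65,0,0,0,0],[0.65,0,0,0.025,0],[0.65,0,0,0.05,0],[0.65,0,0,0.08,0],[0.65,0,0,0.1,0],[0.65,0,0,0.1,0]]]'
python3 -m pendant '[[[0.65,0,0,0,0],[0.1,0,0,0,0],[0.1,0,0,0,0],[0.1,0,0,0,0],[0.1,0,0,0,0],[0.1,0,0,0,0],[0.1,0,0,0,0],[0.1,0,0,0,0]]]'
python3 -c "
from h import *
go(574.2,-344.1,99)"
python3 -m pendant '[[[0.1,0,0,-0.01,0],[0.1,0,0,-0.03,0],[0.1,0,0,-0.05,0],[0.1,0,0,-0.07,0],[0.1,0,0,-0.085,0],[0.1,0,0,-0.095,0],[0.1,0,0,-0.1,0],[0.1,0,0,-0.1,0]]]'
python3 -c "
from h import *
go(605.8,-61.3,198)"
```

```text
t: 40.65
eef_pos: [573.7, -345.9, 199.2]
tcp_rot: [3.141, -0.0, 2.885]
ft_force: [0.6, 0.4, 0.1]
opening: 0.652
t: 41.45
eef_pos: [573.7, -341.8, 97.1]
tcp_rot: [3.14, -0.004, 2.887]
ft_force: [0.4, -1.0, -0.7]
opening: 0.651
t: 42.25
eef_pos: [574.4, -344.1, 100.1]
tcp_rot: [-3.141, 0.001, 2.885]
ft_force: [-0.6, 0.7, 5.0]
opening: 0.373
at [ 574.4 -344.1  100.1] [-3.141e+00  1.000e-03  2.885e+00] t 42.2 -> d [ 0.0002 -0.      0.0011] turn 0
t: 43.05
eef_pos: [574.3, -344.1, 199.9]
tcp_rot: [-3.142, 0.0, 2.885]
ft_force: [0.5, 0.4, -1.8]
opening: 0.372
at [ 574.3 -344.1  199.9] [-3.142  0.     2.885] t 43.0 -> d [0.0413 0.2815 0.0019] turn 0
```

```bash
python3 -m pendant '[[[0.1,0.002,0.01,0,0],[0.1,0.005,0.03,0,0],[0.1,0.009,0.06,0,0],[0.1,0.014,0.095,0,0],[0.1,0.02,0.135,0,0],[0.1,0.026,0.175,0,0],[0.1,0.031,0.215,0,0],[0.1,0.036,0.245,0,0]]]'
python3 -m pendant '[[[0.1,0.003,0.02,0,0],[0.1,0.005,0.033,0,0],[0.1,0.005,0.0365,0,0],[0.1,0.005,0.0365,0.02,0],[0.1,0.005,0.0365,0.045,0],[0.1,0.005,0.0365,0.07,0],[0.1,0.005,0.0365,0.085,0],[0.1,0.005,0.0365,0.09,0]]]'
python3 -m pendant '[[[0.1,0,0,0.003,0],[0.1,0,0,0.005,0],[0.1,0,0,0.007,0],[0.1,0,0,0.008,0],[0.1,0,0,0.009,0],[0.1,0,0,0.01,0],[0.1,0,0,0.01,0],[0.1,0,0,0.01,0]]]'
python3 -c "
from h import *
go(605.8,-61.3,99.5)"
```

```text
t: 43.85
eef_pos: [601.1, -94.0, 199.2]
tcp_rot: [3.141, -0.001, 2.886]
ft_force: [0.7, -0.3, -2.8]
opening: 0.376
t: 44.65
eef_pos: [605.3, -61.8, 107.8]
tcp_rot: [-3.141, -0.003, 2.884]
ft_force: [-1.1, 0.5, -2.2]
opening: 0.376
t: 45.45
eef_pos: [606.3, -61.3, 100.1]
tcp_rot: [3.141, 0.001, 2.885]
ft_force: [-1.7, -0.9, 5.1]
opening: 0.372
at [606.3 -61.3 100.1] [3.141e+00 1.000e-03 2.885e+00] t 45.5 -> d [ 0.0005 -0.0001  0.0006] turn 0
```

```bash
python3 -m pendant '[[[0.1,0,0,0,0],[0.65,0,0,0,0],[0.65,0,0,0,0],[0.65,0,0,0,0],[0.65,0,0,-0.005,0],[0.65,0,0,-0.03,0],[0.65,0,0,-0.07,0],[0.65,0,0,-0.1,0]]]'
python3 -c "
from h import *
go(425.2,-361.9,200)"
```

```text
t: 46.25
eef_pos: [606.3, -61.4, 201.8]
tcp_rot: [3.141, 0.001, 2.885]
ft_force: [-0.3, -0.6, 0.2]
opening: 0.648
at [606.3 -61.4 201.8] [3.141e+00 1.000e-03 2.885e+00] t 46.2 -> d [ 0.0988 -0.3367  0.0017] turn 0
```

Now the flask: grip it at z ≈ 89 and lift 150.

```bash
python3 -m pendant '[[[0.65,0.012,-0.042,0,0],[0.65,0.025,-0.084,0,0],[0.65,0.037,-0.126,0,0],[0.65,0.049,-0.168,0,0],[0.65,0.061,-0.21,0,0],[0.65,0.073,-0.252,0,0],[0.65,0.086,-0.294,0,0],[0.65,0.099,-0.3365,0,0]]]'
python3 -m pendant '[[[0.65,0,0,0,0],[0.65,0,0,0,0],[0.65,0,0,0.02,0],[0.65,0,0,0.05,0],[0.65,0,0,0.08,0],[0.65,0,0,0.105,0],[0.65,0,0,0.112,0],[0.65,0,0,0.112,0]]]'
python3 -m pendant '[[[0.65,0,0,0,0],[0.1,0,0,0,0],[0.1,0,0,0,0],[0.1,0,0,0,0],[0.1,0,0,0,0],[0.1,0,0,0,0],[0.1,0,0,0,0],[0.1,0,0,0,0]]]'
python3 -c "
from h import *
go(425.2,-361.9,89)"
python3 -m pendant '[[[0.1,0,0,-0.01,0],[0.1,0,0,-0.03,0],[0.1,0,0,-0.055,0],[0.1,0,0,-0.08,0],[0.1,0,0,-0.105,0],[0.1,0,0,-0.13,0],[0.1,0,0,-0.145,0],[0.1,0,0,-0.15,0]]]'
python3 -c "
from h import *
go(570.3,3.9,239)"
```

```text
t: 47.05
eef_pos: [423.8, -363.0, 200.0]
tcp_rot: [-3.141, 0.0, 2.885]
ft_force: [1.4, -0.0, 0.7]
opening: 0.652
t: 47.85
eef_pos: [425.3, -360.7, 87.2]
tcp_rot: [3.141, -0.001, 2.886]
ft_force: [-0.7, 0.4, 0.8]
opening: 0.648
t: 48.65
eef_pos: [424.9, -361.8, 87.7]
tcp_rot: [-3.142, 0.0, 2.885]
ft_force: [-0.1, -0.8, 2.0]
opening: 0.306
at [ 424.9 -361.8   87.7] [-3.142  0.     2.885] t 48.6 -> d [-0.0003 -0.0001 -0.0013] turn 0
t: 49.45
eef_pos: [425.1, -361.8, 239.6]
tcp_rot: [-3.14, 0.002, 2.885]
ft_force: [0.7, -0.5, -1.7]
opening: 0.312
at [ 425.1 -361.8  239.6] [-3.140e+00  2.000e-03  2.885e+00] t 49.5 -> d [-4.760e-02  3.906e-01  2.000e-04] turn 0
```

```bash
python3 -m pendant '[[[0.1,-0.001,0.01,0,0],[0.1,-0.004,0.03,0,0],[0.1,-0.008,0.06,0,0],[0.1,-0.012,0.1,0,0],[0.1,-0.017,0.14,0,0],[0.1,-0.022,0.18,0,0],[0.1,-0.027,0.22,0,0],[0.1,-0.031,0.26,0,0]]]'
python3 -m pendant '[[[0.1,-0.005,0.04,0,0],[0.1,-0.009,0.075,0,0],[0.1,-0.012,0.1,0,0],[0.1,-0.015,0.12,0,0],[0.1,-0.0165,0.128,0,0],[0.1,-0.0165,0.1305,0.01,0],[0.1,-0.0165,0.1305,0.035,0],[0.1,-0.0165,0.1305,0.06,0]]]'
python3 -m pendant '[[[0.1,0,0,0.025,0],[0.1,0,0,0.05,0],[0.1,0,0,0.065,0],[0.1,0,0,0.075,0],[0.1,0,0,0.082,0],[0.1,0,0,0.086,0],[0.1,0,0,0.088,0],[0.1,0,0,0.089,0]]]'
python3 -c "
from h import *
go(570.3,3.9,87.7)"
```

```text
t: 50.25
eef_pos: [520.8, -115.7, 236.5]
tcp_rot: [3.141, -0.002, 2.885]
ft_force: [0.7, -0.4, -2.0]
opening: 0.311
t: 51.05
eef_pos: [569.4, 3.4, 176.2]
tcp_rot: [-3.142, -0.0, 2.884]
ft_force: [1.5, -0.2, -1.6]
opening: 0.312
t: 51.85
eef_pos: [570.1, 3.9, 88.9]
tcp_rot: [3.141, 0.001, 2.885]
ft_force: [-0.6, -0.2, -1.6]
opening: 0.308
at [570.1   3.9  88.9] [3.141e+00 1.000e-03 2.885e+00] t 51.9 -> d [-0.0002 -0.      0.0012] turn 0
```

```bash
python3 -m pendant '[[[0.1,0,0,0.0005,0],[0.1,0,0,0.001,0],[0.1,0,0,0.001,0],[0.1,0,0,0.001,0],[0.65,0,0,0.001,0],[0.65,0,0,0.001,0],[0.65,0,0,0.001,0],[0.65,0,0,0.001,0]]]'
python3 -m pendant '[[[0.65,0,0,0,0],[0.65,0,0,-0.02,0],[0.65,0,0,-0.05,0],[0.65,0,0,-0.09,0],[0.65,0,0,-0.13,0],[0.65,0,0,-0.17,0],[0.65,0,0,-0.2,0],[0.65,0,0,-0.2,0]]]'
python3 -m pendant '[[[0.65,0.02,-0.04,0,0],[0.65,0.04,-0.08,0,0],[0.65,0.06,-0.12,0,0],[0.65,0.08,-0.16,0,0],[0.65,0.1,-0.2,0,0],[0.65,0.11,-0.24,0,0],[0.65,0.12,-0.28,0,0],[0.65,0.12,-0.3,0,0]]]'
python3 - <<'E'
from h import *
c=cam('top');cv2.imwrite('pics/tf.png',c['image']); P=cloud(c); P0=np.load('top0.npy')
for n,(u,v),r,lo,hi in(('round',(306,150),12,113,135),('square',(353,165),12,113,135),('flask',(322,178),9,125,145),('weight',(172,215),12,85,125),('stopper',(288,189),8,20,36),('jar',(355,267),14,42,60)):
    f=lambda P:(lambda Q:np.median(Q[(Q[:,2]>lo)&(Q[:,2]<hi)],0).round(1))(P[v-r:v+r+1,u-r:u+r+1].reshape(-1,3))
    print(n,f(P0),f(P))
E
```

```text
t: 52.65
eef_pos: [570.1, 4.0, 87.7]
tcp_rot: [3.141, 0.0, 2.885]
ft_force: [0.3, -0.2, -0.4]
opening: 0.591
t: 53.45
eef_pos: [571.1, 3.9, 291.8]
tcp_rot: [3.14, 0.007, 2.885]
ft_force: [-0.0, 0.9, -0.3]
opening: 0.649
t: 54.25
eef_pos: [375.8, -257.5, 287.0]
tcp_rot: [3.141, -0.001, 2.883]
ft_force: [-0.3, 0.3, -0.4]
opening: 0.655
round [633.4  37.9 128.2] [633.3  37.8 127.9]
square [606.3 -61.2 128. ] [606.  -61.3 128.1]
flask [571.    1.5 138. ] [572.2   2.7 138.2]
weight [nan nan nan] [485.  309.8 103.1]
stopper [566.3  77.8  31.1] [566.3  77.7  31. ]
jar [400.1 -76.2  49.6] [400.1 -76.1  50.2]
  return _methods._mean(a, axis=axis, dtype=dtype,
  ret = um.true_divide(
```

View pics/tf.png

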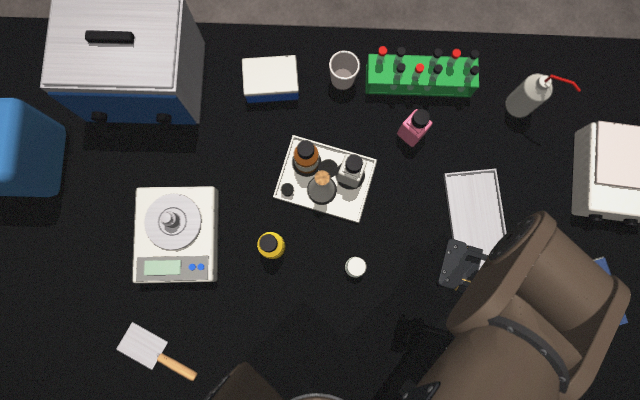

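The final top view shows the bottles (306,150 and 353,165) and flask (322,178) back on their pads, and the weight standing in the ring (172,220). Stopper, jar and look-alikes haven't moved, and the arm is clear. Handing in.

```bash
python3 -m pendant '[[[0.65,0,0,0,0],[0.65,0,0,0,0],[0.65,0,0,0,0],[0.65,0,0,0,0],[0.65,0,0,0,0],[0.65,0,0,0,0],[0.65,0,0,0,0],[0.65,0,0,0,0]]]'; python3 -c "
from cell import env
print(env.job_done())"
```

```text
t: 55.1
eef_pos: [377.8, -255.6, 287.6]
tcp_rot: [3.141, 0.0, 2.885]
ft_force: [-0.4, -0.2, 0.4]
opening: 0.651
the job is handed in; nothing more can be done
None
```

The job is done and handed in at about 55 s of the 138 s limit; no verdict is reported. I stood the flask, square bottle and round bottle in the side tray and set the weight on the pan. Then I put the round bottle, the square bottle and the flask back on their own pads.

**Last checks (top camera, against the start):**
- **Bottles and flask:** both bottles are within about 0.5 mm of where they stood and the flask is within about 2 mm. All three are upright.
- **Stopper and jar:** neither moved measurably, and the look-alikes were not touched.
- **Weight:** it stands upright inside the ring. The wrist camera put it at (483, 316.5) mm.

**Disagreement:** the wrist and top cameras differ by 3–4 mm on the pan centre, (482.8, 317.6) against (485.0, 314.4). I aimed between the two, well within the 15 mm allowed. The last top-view reading of the weight's visible surface was about 7 mm off in y. I put that down to the camera seeing mainly one side of it, and did not measure it again.

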